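Set and clamp the bottle rest of the tablet counter

TASK

Draw the blue sliding leg of the tablet counter's bottle rest out along its rail until its white line meets the red size marker and let it settle there with the orange cam lever still open; then, holding the leg at the marker all the while, push the lever fully closed. The spring would pull the leg back, so finish still holding the leg with the line at the marker and the lever closed; do not let go, and leave the bottles, cup, cap and forceps where they are.

Things in the scene. Friction and masses are not known exactly. Their poses are not given: they have to be found in the camera images.
- counter: Fixed grey tablet counter 200 x 180 x 150 mm, chrome funnel to 218 mm; origin on the bench under the middle of the grey housing. Its own +y is the way its aluminium rail runs out (50 mm wide, 24 high, to y = 425 mm, centred on x = 0). The drop chute reaches over the rail to y = 128 mm, 101 mm above the bench. A white scale ledge 12 mm high lies along the rail's +x side.
- bottle_leg: Blue sliding leg of the bottle rest, on the rail; origin 25 mm above the bench, on the rail's centre line; axes as the counter's. It slides along y: origin 230 mm from the counter's at home, 360 mm farthest out. Its plate, top 45 mm above the bench, reaches 45 mm to either side along y. A spring of 4 to 5 N pulls it home whenever it is not held, even with the cam lever closed (worn clamp lining).
- leg_line (a point): Point on the leg: top end of the white line (3 mm wide) across the blue leg, at the leg's edge beside the scale ledge, 45 mm above the bench. Rides with the leg: in the counter's axes 46 mm to +x of the leg's origin and level with it in y.
- fin_top (a point): Centre of the top of the black upright grip fin, fixed on the leg: 34 mm (x) by 12 mm (y, along the rail) by 64 mm tall, top 109 mm above the bench, 11 mm to -y of the leg's origin. The low black bottle rest, 105 mm nearer the counter, tops out at 61 mm.
- cam_lever (a joint): Angle (rad) of the orange cam lever on the leg: 0 open, 0.61 fully closed at its stop. Upright pivot 40 mm to -x, 33 mm to +y of the fin's centre; its upright post swings towards the fin to close. Needs about 3 N, stays where left. Fin and post measure 58 mm over their outer faces along the rail when open, 34 mm closed: a gripper straddling both can carry the leg and squeeze the lever shut.
- lever_top (a point): Centre of the top of the lever's upright orange post (14 mm diameter, top 109 mm above the bench; the flat lever arm at its foot reaches up to 56 mm). Along the rail it stands 45 mm to +y of the fin's centre when open, 21 mm when closed; in x within 2 mm of the fin's centre.
- marker: Red size marker, fixed on the scale ledge at a place that varies: 30 mm (x) by 6 mm (y, along the rail) by 30 mm high; origin at the centre of its underside, 12 mm above the bench. Axes as the counter's. The leg is at the marker when leg_line and this origin agree along y, 45 to 115 mm out from home.
- bottle_a: Largest white bottle, 66 mm diameter, 105 mm tall, a bystander; origin at the centre of its underside.
- bottle_b: Middle white bottle, 58 mm diameter, 90 mm tall, a bystander; origin at the centre of its underside.
- bottle_c: Smallest white bottle, 50 mm diameter, 78 mm tall, a bystander; origin at the centre of its underside.
- dosing_cup: Green open plastic dosing cup, 44 mm rim diameter, 35 mm tall, a bystander; origin at the centre of its underside.
- screw_cap: Black screw cap, 38 mm diameter, 15 mm tall, a bystander; origin at the centre of its underside.
- forceps: Steel pill forceps lying flat, about 135 mm long, 6 mm high, a bystander; origin at the centre of its underside.

How it is judged:
On the way:
1. The leg is drawn out to the red marker and still there, with the cam lever still open (y of leg_line in the frame of marker between -0.006 and 0.006 m and value of joint cam_lever below 0.3 rad and linear speed of bottle_leg below 0.01 m/s), for 0.2 s.
At the end, for the whole second after the job is handed in: The leg's line is within 5 mm of the red marker along the rail and still (under 10 mm/s), the cam lever is closed (joint over 0.53 of 0.61 rad), and the fingers still bear on the leg or what it carries with over 1.5 N (y of leg_line in the frame of marker between -0.005 and 0.005 m and value of joint cam_lever above 0.53 rad and contact force between the fingers and bottle_leg above 1.5 N and linear speed of bottle_leg below 0.01 m/s); the arm keeps its last pose, push and grip.
It fails at once if The cam lever is clamped (past 0.42 rad) while the leg is more than 9 mm from the marker (value of joint cam_lever above 0.42 rad and not (y of leg_line in the frame of marker between -0.009 and 0.009 m)).
It fails at once if A bottle, the cup, the cap or the forceps is moved more than 25 mm (distance of any of bottle_a, bottle_b, bottle_c, dosing_cup, screw_cap, forceps from where it was at the start of the episode above 0.025 m).
It also fails if it takes over 45 s, if anything falls off the work surface, if the arm or the gripper's body presses on something with over 40 N, if the wrist force passes 120 N, or if a joint passes its speed limit or range.

ROBOT

A 7-joint arm with a two-finger parallel gripper is mounted at the origin on the work surface. World frame = base frame: x ahead of the robot, y to its left, z up, the work surface at z = 0. Lengths are in m, angles in rad, forces in N, time in s.
With the tool pointing down it reaches from about 0.35 to 0.9 m from the base axis. Payload 19.9 kg.
Tool frame: the origin (TCP) lies at the very end of the fingers, on their centre line; the grasp point (between the pads) lies 19 mm behind it; z points along the fingers, y is the line along which they close (so a half turn about z gives the same grasp; the last joint's range is limited). The gripper opens to 85 mm and grips with 20 to 120 N. Pads are 22 mm wide; open, the fingers measure 114 mm over their backs; the gripper's body (76 mm by 85 mm) begins 54 mm behind the grasp point. The pads swing forward as they close: fully open they stand 13 mm farther back than shut.
Start: joints at [1.27, 0.417, -0.01, 1.614, 0.005, 1.111, -0.053], TCP at [0.16, -0.604, 0.231] pointing down, gripper open.
Joint ranges: [-2.81, 2.81], [-0.39, 2.02], [-1.27, 1.25], [0.06, 2.57], [-1.19, 4.33], [0.19, 2], [-2.82, 2.82]. Speed limits (rad/s): [1.89, 1.89, 2.39, 2.39, 3.01, 3.01, 3.01].

INTERFACE

Orientations are given as a unit quaternion [x, y, z, w].
In Python, from rig import read_state, read_camera, camera_params, robot, nets gives the robot as it stands.
- The arm moves only by the tool play_rows, never from a script. Its argument "motion" is a list of rows, each a list of 5 numbers: the shift along the tool's x, y, z in a scale on which 1.0 is 0.75 m, then the turn about the tool's z in fractions of the full range, 1 being 90 degrees, then the finger opening in mm, from 0 to 85.4. In form: [[tx, ty, tz, roll, gripper], ...]. A call has exactly 5 rows; each row is the pose to reach, as a shift and turn from the pose commanded when the call began, along the tool's axes at that moment; what a row does not reach only later rows make up. A row lasts 1/10 s, in which the tool goes at most 50 mm and 8.59 degrees, less where a joint would pass 70% of its speed; a pose out of reach is approached as far as the arm can. No shift or turn number may pass 1 either way. A call with a gripper value outside its range is refused whole. The fingers move at their own pace and stop on an object; "grip_force" is the grip in N (left out, the last holds). Time passes only in rows, so rows that repeat a pose let the fingers close, or fill a call up. It gives the time, the measured TCP pose, the force, the opening and the grip force at its end, in the units of the state.
- read_state(): the state, without advancing time (a new reading comes with each control period).
- read_camera(name): name is "side" or "top" or "wrist"; returns (picture, depth): 480x640x3 uint8, red, green, blue; 480x640 float32, m along the optical axis (not along the pixel's ray), 0 where there is no reading.
- camera_params(name): a dict with "mtx" (3x3 intrinsics, pixels), "dist" ([k1, k2, p1, p2, k3] as OpenCV has them; the pictures are not rectified), "camera_from_world" (4x4, takes a point from world to camera coordinates); the wrist camera has in their place "tool_from_camera" (4x4, takes a point from camera to tool coordinates, whose origin is the TCP and whose axes are the flange's). Camera axes: x right, y down, z forward; pixel columns grow to the right and rows downward; lengths in m; the calibration is good to about 2 mm. A picture is of the moment at which its call begins: read the wrist's pose just before it. camera_params takes no time and is no camera call.
- robot.close_job(): hands the job in; it is judged then, once.
Trained networks look in the newest picture that a camera, given by its name, has taken for a name from the list of things; names that differ only in an ending like _2 or _b are one class to them, and where a whole thing is asked for, a point or a joint stands for the part that bears it (a point fixed in the world has none). Each returns a list of dicts, best first, with "score" (0 to 1); they miss things now and then, are a little off and sometimes report something else, mostly with a low value. They report only what shows in the picture. A call takes as long as a camera call.
- nets.find_in(camera, thing): "location" ([column, row] in pixels, amid what is visible of it).
The state is a dict: "time_s": time; "q": joint angles; "joint_velocities": joint speeds; "tau": joint torques, N m; "tcp_pos": TCP position; "eef_rot": TCP orientation; "contact_force": force on the tool from outside, world axes, zero at the start; "ft_torque": the same for the moment, N m; "grip_width": opening from 0.0 (shut) to 1.0 (fully open); "finger_force": force on a finger pad.
Only numpy, scipy, OpenCV 4.12 (cv2) and the standard library are available. Lean on these libraries where they do the work, as an engineer would, in place of code of your own. Each camera call takes 0.05 s, during which the arm holds its last target. There are 200 camera calls.

## Working session

There is one attempt and no reset: what is moved stays moved. The work goes in short steps, Python scripts to look and compute and a tool call to move; the robot and the scene stay as the last step left them, time stands still between calls to the robot, and variables do not carry over. Pictures are saved under pics/ and viewed, at most 10 in all, crops included, and the job is handed in when it is done.

Besides the shell and the picture viewer there is one more tool, called after ">>>" as name(argument=value, ...) on one line, values as JSON. play_rows: Moves the arm, as the interface text tells. Its arguments: {"type":"object","properties":{"motion":{"type":"array"},"grip_force":{"type":"number"}},"required":["motion"]}

```bash
mkdir -p pics; cat > h.py <<'E'
import numpy as np, cv2
from rig import read_state, read_camera, camera_params, robot, nets
from scipy.spatial.transform import Rotation as R
def cfw(cam, st=None):
    p=camera_params(cam)
    if cam=="wrist":
        st=st or read_state()
        T=np.eye(4);T[:3,:3]=R.from_quat(st["eef_rot"]).as_matrix();T[:3,3]=st["tcp_pos"]
        M=np.linalg.inv(T@np.array(p["tool_from_camera"]))
    else: M=np.array(p["camera_from_world"])
    return np.array(p["mtx"]),np.array(p["dist"]),M
def ray(cam,px,st=None):
    K,d,M=cfw(cam,st); n=cv2.undistortPoints(np.array([[px]],float),K,d)[0,0]
    W=np.linalg.inv(M); return W[:3,3], W[:3,:3]@np.array([n[0],n[1],1.])
def atz(cam,px,z,st=None):
    o,v=ray(cam,px,st); return o+v*(z-o[2])/v[2]
def atd(cam,px,dep,st=None):
    c,r=np.round(px).astype(int); w=dep[max(r-2,0):r+3,max(c-2,0):c+3]; w=w[w>0]
    if not len(w): return None
    o,v=ray(cam,px,st); return o+v*np.median(w)
def tri(r1,r2):
    (a,u),(b,v)=r1,r2; s=np.linalg.lstsq(np.c_[u,-v],b-a,rcond=None)[0]
    p,q=a+u*s[0],b+v*s[1]; return (p+q)/2,np.linalg.norm(p-q)
E
python3 - <<'E'
from h import *
np.set_printoptions(precision=4,suppress=True)
s=read_state();print(s["time_s"],s["tcp_pos"],s["eef_rot"],s["grip_width"])
for c in["side","top"]:
    im,d=read_camera(c);cv2.imwrite(f"pics/{c}0.png",im[...,::-1])
    for t in["fin_top","lever_top","marker","leg_line","bottle_leg","counter"]:
        for r in nets.find_in(c,t)[:2]:
            print(c,t,round(r["score"],2),np.round(r["location"],1),atd(c,r["location"],d))
E
```

```text
0.0 [ 0.1598 -0.6038  0.2306] [ 0.9916  0.129  -0.0001 -0.0006] 1.00247688542701
side fin_top 0.95 [382.1 223. ] [ 0.5833 -0.0429  0.0511]
side fin_top 0.32 [366.5 228.7] [ 0.5897 -0.0033  0.0534]
side lever_top 0.76 [363.7 230. ] [0.5931 0.0008 0.0503]
side lever_top 0.57 [295.4 372.5] [0.4491 0.3096 0.0129]
side marker 0.63 [335.  227.4] [0.6603 0.0123 0.024 ]
side leg_line 0.6 [383.5 220.5] [ 0.5824 -0.0453  0.0566]
side counter 0.56 [421.3 194.4] [ 0.5891 -0.1759  0.0572]
top fin_top 0.76 [391.8 237.6] [ 0.5879 -0.0425  0.1047]
top fin_top 0.61 [195.9 184.8] [0.7084 0.362  0.0893]
top lever_top 0.74 [196.8 183.9] [0.7103 0.3601 0.0895]
top lever_top 0.72 [373.6 247.5] [ 0.5725 -0.0104  0.0565]
top marker 0.43 [363.3 206.2] [0.6657 0.0073 0.0396]
top leg_line 0.91 [386.7 236.3] [ 0.5972 -0.0408  0.0469]
top bottle_leg 0.57 [390.1 236.4] [ 0.593  -0.0427  0.0817]
top counter 0.91 [469.1 232.7] [ 0.5899 -0.1874  0.1487]
```

View pics/side0.png

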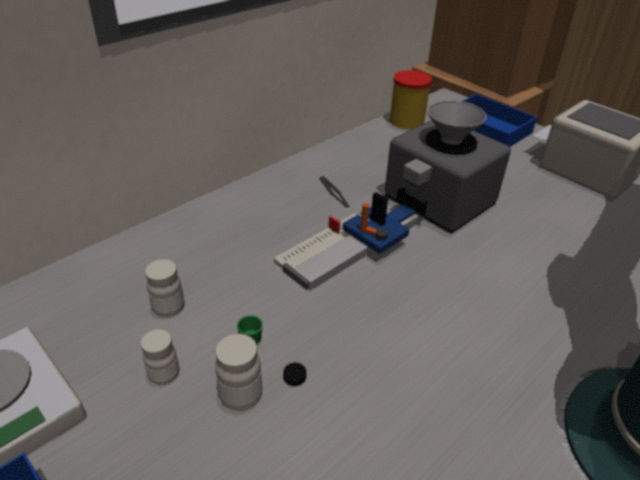

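View pics/top0.png

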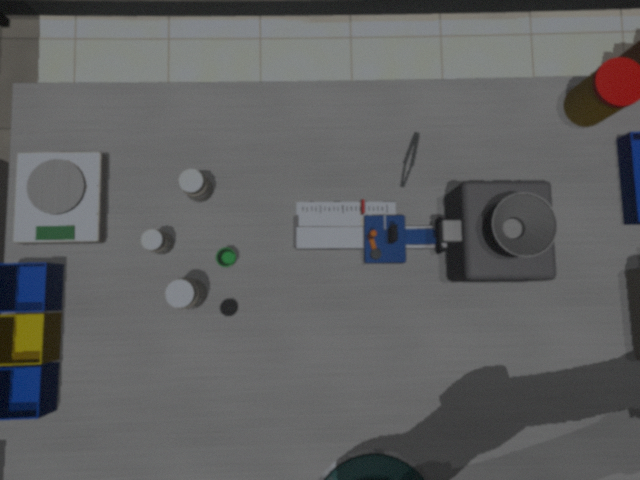

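Side view: fin at about (380,208), lever (365,218), marker (335,224). Top view: fin (392,233), lever (373,242), marker (362,206). The rail runs along world +y and the counter's axes are nearly those of the world. Next I raise the arm and approach for a close look with the wrist camera.

```bash
cat >> h.py <<'E'
def delta(target,st=None):
    st=st or read_state(); Rm=R.from_quat(st["eef_rot"]).as_matrix()
    return np.round(1000*Rm.T@(np.array(target)-np.array(st["tcp_pos"])),1)
E
python3 - <<'E'
from h import *
np.set_printoptions(precision=4,suppress=True)
print(camera_params("wrist")["tool_from_camera"],camera_params("wrist")["mtx"])
s=read_state();print(R.from_quat(s["eef_rot"]).as_matrix())
print(delta([0.52,0.0,0.34]), delta([0.16,-0.604,0.34]))
K=cfw("top")
for a in [(297,202),(395,203),(296,248),(362,248)]: print(a,atz("top",a,0.012 if a[1]<210 else .024))
E
```

```text
[[ 0.0001 -0.9597 -0.2811  0.0713]
 [ 1.      0.      0.0002 -0.0002]
 [-0.0002 -0.2811  0.9597 -0.1434]
 [ 0.      0.      0.      1.    ]] [[394.2376   0.     313.2904]
 [  0.     394.2376 236.5379]
 [  0.       0.       1.    ]]
[[ 0.9667  0.2559 -0.0001]
 [ 0.2559 -0.9667  0.    ]
 [-0.0001 -0.     -1.    ]]
[ 502.7 -491.9 -108.7] [   0.1   -0.2 -108.7]
(297, 202) [0.6829 0.1541 0.012 ]
(395, 203) [ 0.6766 -0.0675  0.012 ]
(296, 248) [0.5776 0.1574 0.024 ]
(362, 248) [0.5747 0.0114 0.024 ]
```

The rows are not in the units I measure in: shifts go in shares of 0.75 m and turns go in shares of 90 degrees. I convert before sending: -100 mm is -0.1333, -90 mm is -0.12.

>>> play_rows(motion=[[0,0,-0.0667,0,85],[0,0,-0.12,0,85],[0.04,-0.0307,-0.1333,0,85],[0.0867,-0.0667,-0.1333,0,85],[0.1333,-0.104,-0.1333,0,85]])

```text
time_s: 1.2
tcp_pos: [0.2373, -0.5021, 0.3316]
eef_rot: [0.992, 0.129, 0.0, 0.0]
contact_force: [0.9, -0.3, 0.4]
grip_width: 0.991
finger_force: 0.0
```

Converted, 185 mm is 0.2467, 148 mm is 0.1973.

>>> play_rows(motion=[[0.0493,-0.0387,0,0,85],[0.0987,-0.0773,0,0,85],[0.148,-0.116,0,0,85],[0.1973,-0.1547,0,0,85],[0.2467,-0.1933,0,0,85]])

```text
time_s: 1.7
tcp_pos: [0.3792, -0.314, 0.3316]
eef_rot: [0.992, 0.129, 0.0, 0.0]
contact_force: [0.7, -1.3, 0.4]
grip_width: 0.995
finger_force: 0.0
```

Converted, 185 mm is 0.2467, 148 mm is 0.1973.

>>> play_rows(motion=[[0.0493,-0.0387,0,0,85],[0.0987,-0.0773,0,0,85],[0.148,-0.116,0,0,85],[0.1973,-0.1547,0,0,85],[0.2467,-0.1933,0,0,85]])

```text
time_s: 2.2
tcp_pos: [0.521, -0.1265, 0.3316]
eef_rot: [0.992, 0.129, 0.0, 0.0]
contact_force: [1.4, -1.1, 0.3]
grip_width: 0.994
finger_force: 0.0
```

Converted, 129 mm is 0.172, 111 mm is 0.148, 16 degrees is 0.1778.

>>> play_rows(motion=[[0.0493,-0.0387,0,0,85],[0.0987,-0.0773,0,0,85],[0.148,-0.116,0,0.0889,85],[0.172,-0.1307,0.0133,0.1778,85],[0.172,-0.1307,0.04,0.1778,85]])

```text
time_s: 2.7
tcp_pos: [0.6215, 0.0033, 0.3015]
eef_rot: [1.0, -0.011, 0.001, -0.001]
contact_force: [-0.2, -0.0, 0.0]
grip_width: 0.992
finger_force: 0.0
```

```bash
python3 - <<'E'
from h import *
np.set_printoptions(precision=4,suppress=True)
read_camera("top")
s=read_state(); im,d=read_camera("wrist"); cv2.imwrite("pics/w1.png",im[...,::-1])
print(s["tcp_pos"],s["joint_velocities"])
for t in["fin_top","lever_top","marker","leg_line"]:
    for r in nets.find_in("wrist",t)[:2]:
        print(t,round(r["score"],2),np.round(r["location"],1),atd("wrist",r["location"],d,s))
E
```

```text
[0.6194 0.0013 0.2974] [ 0.0416 -0.0189  0.0134  0.011  -0.0101  0.0693  0.0749]
fin_top 0.73 [367.7 210.9] [ 0.615  -0.0452  0.1088]
lever_top 0.88 [325.8 240.5] [ 0.5731 -0.0103  0.0571]
marker 0.52 [308.1 144.8] [0.6674 0.0057 0.0429]
marker 0.52 [325.1 242.2] [ 0.5712 -0.0096  0.0568]
leg_line 0.96 [370.3 210.4] [ 0.6154 -0.0474  0.1088]
```

View pics/w1.png

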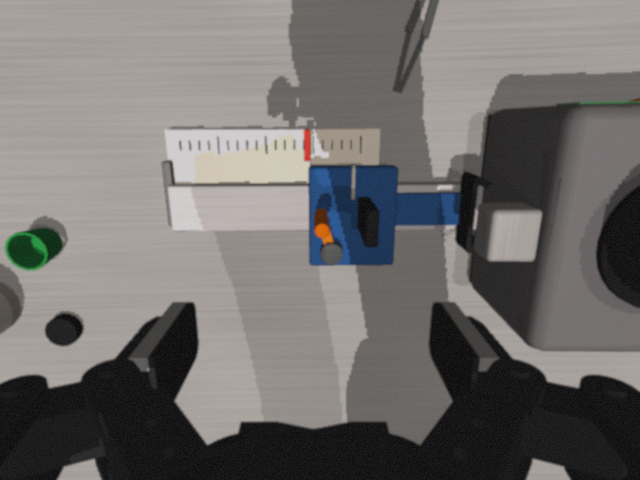

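The wrist view shows the fin at about (369,222), the orange lever post (322,231), the pivot (331,253), the white line (354,180) and the red marker (308,145). Next I let the arm settle and extract these by colour and depth.

>>> play_rows(motion=[[0,0,0,0,85],[0,0,0,0,85],[0,0,0,0,85],[0,0,0,0,85],[0,0,0,0,85]])

```text
time_s: 3.5
tcp_pos: [0.6197, -0.0004, 0.3013]
eef_rot: [1.0, -0.01, -0.0, -0.0]
contact_force: [0.2, -0.0, -0.9]
grip_width: 0.993
finger_force: 0.0
```

```bash
cat >> h.py <<'E'
def cloud(cam,d,st=None):
    K,dd,M=cfw(cam,st); r,c=np.mgrid[0:480,0:640]
    n=cv2.undistortPoints(np.stack([c,r],-1).reshape(-1,1,2).astype(float),K,dd)[:,0]
    P=np.c_[n,np.ones(len(n))]*d.reshape(-1,1); W=np.linalg.inv(M)
    return (P@W[:3,:3].T+W[:3,3]).reshape(480,640,3)
E
cat > look.py <<'E'
from h import *
import sys
np.set_printoptions(precision=4,suppress=True)
s=read_state(); im,d=read_camera("wrist"); P=cloud("wrist",d,s); hsv=cv2.cvtColor(im,cv2.COLOR_RGB2HSV)
print("tcp",s["tcp_pos"],"yaw",R.from_quat(s["eef_rot"]).as_matrix()[:2,0],"w",s["grip_width"]*85.4)
box=(P[...,0]>.52)&(P[...,0]<.70)&(P[...,1]>-.09)&(P[...,1]<.17)&(d>0)
h,S,V=[hsv[...,i].astype(int) for i in range(3)]
def rep(n,m):
    m=m&box
    if m.sum()<5: print(n,"none",m.sum());return
    q=P[m]; rc=np.argwhere(m); lo,hi=np.percentile(q,[3,97],axis=0)
    print(n,m.sum(),"mean",q.mean(0),"lo",lo,"hi",hi,"px",rc.mean(0)[::-1])
z=P[...,2]
rep("marker",((h<6)|(h>174))&(S>150)&(V>90)&(P[...,0]>.63))
rep("markertop",((h<6)|(h>174))&(S>150)&(V>90)&(P[...,0]>.63)&(z>.036))
rep("orange",(h>=4)&(h<22)&(S>140)&(P[...,0]<.63))
rep("posttop",(h>=2)&(h<22)&(S>120)&(z>.103)&(P[...,0]<.63))
rep("fintop",(V<80)&(z>.10)&(z<.118))
rep("blueplate",(h>95)&(h<130)&(S>110)&(z>.039)&(z<.05))
rep("whiteline",(S<70)&(V>90)&(z>.041)&(z<.05)&(P[...,0]>.59)&(P[...,0]<.65))
cv2.imwrite(f"pics/{sys.argv[1]}.png",im[...,::-1])
b=(h>95)&(h<130)&(S>110)&(z>.039)&(z<.05)&box
rc=np.argwhere(b)
# yaw from bright rail edge: rail top points
m=(z>.019)&(z<.029)&box&(P[...,1]>.03)&(P[...,1]<.15)
q=P[m]
xs=[]
for y0 in np.arange(.03,.15,.01):
    k=q[abs(q[:,1]-y0)<.005]
    if len(k)>20: xs.append((y0,*np.percentile(k[:,0],[2,98])))
xs=np.array(xs)
if len(xs)>3: print("rail slopes dx/dy",np.polyfit(xs[:,0],xs[:,1],1),np.polyfit(xs[:,0],xs[:,2],1))
E
python3 look.py w2
```

```text
tcp [ 0.6197 -0.0004  0.3013] yaw [ 0.9998 -0.0204] w 84.83180031596832
marker 145 mean [0.6677 0.0069 0.0433] lo [0.6546 0.0047 0.042 ] hi [0.6806 0.0091 0.0448] px [304.9862 145.4207]
markertop 145 mean [0.6677 0.0069 0.0433] lo [0.6546 0.0047 0.042 ] hi [0.6806 0.0091 0.0448] px [304.9862 145.4207]
orange 399 mean [ 0.5962 -0.0067  0.0914] lo [ 0.5714 -0.0156  0.0559] hi [ 0.6052 -0.0004  0.1109] px [320.5689 227.7393]
posttop 215 mean [ 0.6015 -0.0058  0.1312] lo [ 0.593  -0.0429  0.1051] hi [0.6263 0.042  0.3485] px [322.8512 242.5023]
fintop 558 mean [ 0.6004 -0.0483  0.109 ] lo [ 0.5841 -0.0545  0.1026] hi [ 0.616 -0.043  0.111] px [368.2007 226.9283]
blueplate 6116 mean [ 0.6004 -0.0397  0.0458] lo [ 0.5461 -0.0794  0.0441] hi [0.644  0.0038 0.0473] px [351.6486 210.8141]
whiteline 192 mean [ 0.6283 -0.0288  0.0457] lo [ 0.5976 -0.0827  0.0428] hi [0.6454 0.0067 0.0482] px [341.2604 184.625 ]
rail slopes dx/dy [0.0202 0.576 ] [0.0122 0.6245]
```

Converted, 160 mm is 0.2133, 140 mm is 0.1867.

>>> play_rows(motion=[[-0.0253,0.0333,0.0133,0,85],[-0.0253,0.0333,0.0667,0,85],[-0.0253,0.0333,0.1267,0,85],[-0.0253,0.0333,0.1867,0,85],[-0.0253,0.0333,0.2133,0,85]])

```text
time_s: 4.05
tcp_pos: [0.5984, -0.0251, 0.1375]
eef_rot: [1.0, -0.01, -0.002, -0.0]
contact_force: [0.4, -0.6, -0.1]
grip_width: 1.0
finger_force: 0.0
```

>>> play_rows(motion=[[0,0,0,0,85],[0,0,0,0,85],[0,0,0,0,85],[0,0,0,0,85],[0,0,0,0,85]])

```text
time_s: 4.55
tcp_pos: [0.6006, -0.025, 0.1423]
eef_rot: [1.0, -0.01, 0.001, 0.0]
contact_force: [-0.4, 0.2, 0.0]
grip_width: 0.992
finger_force: 0.0
```

```bash
sed -i 's/^rep("posttop".*/rep("posttop",(h>=2)\&(h<22)\&(S>120)\&(z>.103)\&(z<.115)\&(P[...,0]<.63))/' look.py; python3 look.py w3; python3 - <<'E'
from h import *
np.set_printoptions(precision=4,suppress=True)
s=read_state();print(delta([.6004,-.0253,.072]))
E
```

```text
tcp [ 0.6006 -0.025   0.1423] yaw [ 0.9998 -0.0204] w 84.74038066403409
marker 514 mean [0.6672 0.0067 0.0431] lo [0.6536 0.004  0.041 ] hi [0.6804 0.0096 0.0445] px [257.7276 130.3152]
markertop 514 mean [0.6672 0.0067 0.0431] lo [0.6536 0.004  0.041 ] hi [0.6804 0.0096 0.0445] px [257.7276 130.3152]
orange 1678 mean [ 0.5969 -0.0079  0.0871] lo [ 0.572  -0.0154  0.0549] hi [ 0.6054 -0.0007  0.1105] px [281.199 268.056]
posttop 677 mean [ 0.5998 -0.0059  0.109 ] lo [ 0.5934 -0.0117  0.1038] hi [0.6051 0.0001 0.1109] px [273.8966 278.0148]
fintop 1805 mean [ 0.6013 -0.0484  0.1089] lo [ 0.5844 -0.0543  0.1023] hi [ 0.6162 -0.0429  0.1108] px [362.2554 273.2471]
blueplate 15372 mean [ 0.604  -0.0404  0.0457] lo [ 0.5464 -0.0797  0.0443] hi [0.6443 0.0032 0.047 ] px [337.5044 231.2494]
whiteline 404 mean [ 0.6294 -0.0362  0.0461] lo [ 0.6037 -0.0828  0.0426] hi [0.6456 0.0067 0.048 ] px [330.8688 192.8614]
rail slopes dx/dy [0.0189 0.5764] [0.0108 0.6247]
[-0.2  0.2 70. ]
```

View pics/w3.png

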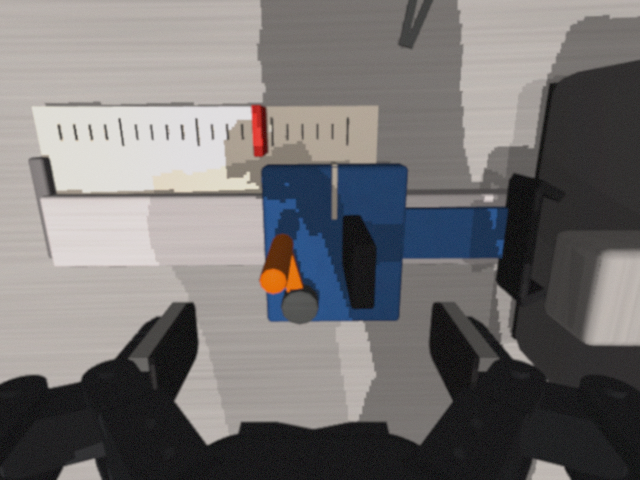

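The wrist view shows the white line's top end at (334,165), the red marker (258,130), the post top (273,279) and the fin (362,262). Heights 109/109/43 mm agree with the text. I can descend astride the fin and post.

Converted, 70 mm is 0.0933, 65 mm is 0.0867.

>>> play_rows(motion=[[0,0.0013,0.0267,0,85],[0,0.0013,0.06,0,85],[0,0.0013,0.0867,0,85],[0,0.0013,0.0933,0,80],[0,0.0013,0.0933,0,72]], grip_force=20)

```text
time_s: 5.1
tcp_pos: [0.6001, -0.0259, 0.0712]
eef_rot: [1.0, -0.01, -0.0, -0.0]
contact_force: [-0.1, -0.6, 0.9]
grip_width: 0.841
finger_force: 0.0
```

>>> play_rows(motion=[[0,0,0,0,70],[0,0,0,0,68],[0,0,0,0,68],[0,0,0,0,68],[0,0,0,0,68]])

```text
time_s: 5.6
tcp_pos: [0.6003, -0.026, 0.0715]
eef_rot: [1.0, -0.01, 0.0, -0.0]
contact_force: [0.1, -0.5, 0.9]
grip_width: 0.796
finger_force: 0.0
```

```bash
cat > gap.py <<'E'
from h import *
np.set_printoptions(precision=4,suppress=True)
from sys import argv
u=np.array([.017,1.])/np.hypot(.017,1)
# wrist: bright narrow line on blue plate near +x edge; red marker top
for cam in ["wrist","top"]:
    s=read_state(); im,d=read_camera(cam); P=cloud(cam,d,s); hsv=cv2.cvtColor(im,cv2.COLOR_RGB2HSV)
    h,S,V=[hsv[...,i].astype(int) for i in range(3)]; z=P[...,2];X=P[...,0];Y=P[...,1]
    box=(X>.52)&(X<.70)&(Y>-.09)&(Y<.17)&(d>0)
    mk=box&((h<6)|(h>174))&(S>130)&(V>70)&(X>.63)
    bl=box&(h>95)&(h<130)&(S>110)&(z>.039)&(z<.05)&(X>.62)
    if mk.sum()<3 or bl.sum()<3: print(cam,"lost",mk.sum(),bl.sum());continue
    q=P[mk]@[u[0],u[1],0]; b=P[bl]; lo,hi=np.percentile(b[:,1],[1,99])
    ln=box&(S<90)&(z>.041)&(z<.05)&(X>.625)&(X<.648)&(Y>lo+.01)&(Y<hi-.01)
    l=P[ln]@[u[0],u[1],0]
    print(cam,"plate mid",(lo+hi)/2,"marker y'",(q.min()+q.max())/2,np.median(q),"line y'",np.median(l) if ln.sum() else None,"n",mk.sum(),ln.sum(),"GAP marker-line",np.median(q)-np.median(l) if ln.sum() else None)
    cv2.imwrite(f"pics/{argv[1]}_{cam}.png",im[...,::-1])
s=read_state();print("tcp",s["tcp_pos"],"w",s["grip_width"]*85.4,"F",s["contact_force"],s["finger_force"],"t",s["time_s"])
E
python3 gap.py g1
```

```text
wrist plate mid -0.038194179443836275 marker y' 0.018057647010666554 0.016431072154822608 line y' -0.027451287667162094 n 1507 465 GAP marker-line 0.0438823598219847
top lost 1 0
tcp [ 0.6002 -0.026   0.0714] w 68.00902655981395 F [0.0724 0.1865 0.6175] 0.0 t 5.7
```

Converted, -37 mm is -0.0493, -31 mm is -0.0413.

>>> play_rows(motion=[[0,-0.0067,0,0,68],[0,-0.0173,0,0,68],[0,-0.0293,0,0,68],[0,-0.0413,0,0,68],[0,-0.0493,0,0,68]])

```text
time_s: 6.2
tcp_pos: [0.6007, 0.0118, 0.0713]
eef_rot: [1.0, -0.01, -0.0, 0.0]
contact_force: [-2.0, -5.3, 3.2]
grip_width: 0.801
finger_force: 2.4
```

Converted, -9 mm is -0.012, -8 mm is -0.0107.

>>> play_rows(motion=[[0,-0.004,0,0,68],[0,-0.008,0,0,68],[0,-0.0107,0,0,68],[0,-0.012,0,0,68],[0,-0.012,0,0,68]])

```text
time_s: 6.7
tcp_pos: [0.6009, 0.02, 0.0712]
eef_rot: [1.0, -0.01, -0.0, 0.0]
contact_force: [-2.8, -3.8, 1.2]
grip_width: 0.794
finger_force: 2.0
```

```bash
python3 gap.py g2
```

```text
wrist plate mid 0.0028925050300119756 marker y' 0.017265456690298747 0.0190227171633086 line y' 0.013484222592788773 n 1147 474 GAP marker-line 0.005538494570519827
top lost 0 0
tcp [0.6009 0.0199 0.0712] w 67.44526535758371 F [-2.9479 -4.0789  1.1934] 2.0228207856416702 t 6.8
```

View pics/g2_wrist.png

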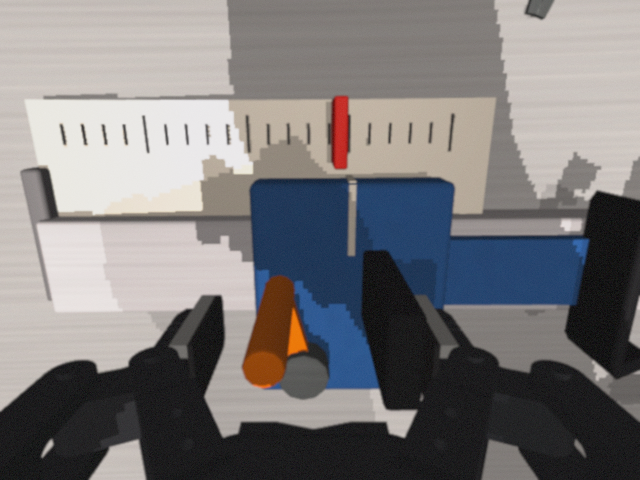

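The leg has come along: the line is at about (352,180), the marker at (341,97–168), and the fin bears on the right finger with the lever still open. Next I compute the remaining gap from edge pixels.

```bash
cat > gap2.py <<'E'
from h import *
from sys import argv
np.set_printoptions(precision=4,suppress=True)
u=np.array([.017,1.,0]);u/=np.linalg.norm(u)
s=read_state(); im,d=read_camera("wrist")
hsv=cv2.cvtColor(im,cv2.COLOR_RGB2HSV);h,S,V=[hsv[...,i].astype(int) for i in range(3)]
P=cloud("wrist",d,s)
red=((h<6)|(h>174))&(S>130)&(V>70)&(P[...,0]>.63); red[260:]=False
rr=np.argwhere(red); r0,r1=rr[:,0].min(),rr[:,0].max(); print("red rows",r0,r1)
for r in range(r0+1,r1,7):
    c=np.where(red[r])[0]; p=[P[r,k] for k in c]; y=[q@u for q in p]
    print(r,c.min(),c.max(),"x,z",P[r,int(c.mean())][[0,2]],"y'",(min(y)+max(y))/2, max(y)-min(y))
blue=(h>95)&(h<130)&(S>110)&(P[...,0]>.62)
ys=[]
for r in range(180,235,6):
    b=np.where(blue[r])[0]
    if len(b)<20: continue
    seg=np.arange(b.min(),b.max()); g=seg[~blue[r,seg]]
    g=g[(g>b.min()+30)&(g<b.max()-30)]
    if 2<len(g)<30: ys.append([r,g.min(),g.max(),*atz("wrist",(g.mean(),r),.045,s)[:1],atz("wrist",(g.mean(),r),.045,s)@u])
print(np.array(ys)); print(s["tcp_pos"])
cv2.imwrite(f"pics/{argv[1]}.png",im[...,::-1])
E
python3 gap2.py g3
```

```text
red rows 96 168
97 335 347 x,z [0.6812 0.0436] y' 0.018599814453833255 0.004830811063497694
104 332 347 x,z [0.6785 0.0446] y' 0.018845036860393974 0.00566480905651252
111 332 347 x,z [0.6758 0.0428] y' 0.018840806504141536 0.005500598538215124
118 332 348 x,z [0.6731 0.0437] y' 0.01726752780967424 0.008673280577259475
125 332 348 x,z [0.6703 0.044 ] y' 0.01727359874534279 0.008654597650541053
132 332 347 x,z [0.6675 0.0433] y' 0.018667226748804486 0.0057594207485266585
139 332 347 x,z [0.6646 0.0423] y' 0.01867643164341736 0.005707960301835915
146 332 347 x,z [0.6618 0.0441] y' 0.018613284280448464 0.0058096165723597985
153 332 346 x,z [0.6589 0.0442] y' 0.01884123329552845 0.005376119366772826
160 332 346 x,z [0.6559 0.0425] y' 0.018762056428712596 0.005435858665585984
167 334 345 x,z [0.653  0.0435] y' 0.018774699071195607 0.004660912696230458
[[180.     346.     357.       0.6475   0.0136]
 [186.     348.     357.       0.6449   0.0131]
 [192.     348.     357.       0.6423   0.0131]
 [198.     348.     356.       0.6397   0.0132]
 [204.     348.     356.       0.637    0.0132]
 [210.     347.     356.       0.6343   0.0133]
 [228.     347.     356.       0.6261   0.0131]]
[0.6009 0.0199 0.0712]
```

Converted, -5.5 mm is -0.0073, -4 mm is -0.0053.

>>> play_rows(motion=[[0,-0.0027,0,0,68],[0,-0.0053,0,0,68],[0,-0.0073,0,0,68],[0,-0.0073,0,0,68],[0,-0.0073,0,0,68]])

```text
time_s: 7.35
tcp_pos: [0.601, 0.0254, 0.0712]
eef_rot: [1.0, -0.01, -0.0, 0.0]
contact_force: [-2.8, -4.0, 1.4]
grip_width: 0.795
finger_force: 2.0
```

>>> play_rows(motion=[[0,0,0,0,68],[0,0,0,0,68],[0,0,0,0,68],[0,0,0,0,68],[0,0,0,0,68]])

```text
time_s: 7.85
tcp_pos: [0.6011, 0.0254, 0.0712]
eef_rot: [1.0, -0.01, -0.0, 0.0]
contact_force: [-3.3, -3.6, 1.1]
grip_width: 0.794
finger_force: 2.0
```

```bash
python3 gap2.py g4; python3 look.py g5 | grep -E "post|fin|plate"
```

```text
red rows 96 168
97 348 360 x,z [0.6813 0.0435] y' 0.018699682999781832 0.005014595817595731
104 343 360 x,z [0.6786 0.0429] y' 0.018994234857039917 0.005331523882187914
111 343 360 x,z [0.6759 0.0445] y' 0.01881211884832353 0.005634482733617462
118 343 360 x,z [0.6731 0.0438] y' 0.01881750932102031 0.005519715992612969
125 343 360 x,z [0.6704 0.0442] y' 0.018749768338183016 0.0058147035734111875
132 343 360 x,z [0.6675 0.0435] y' 0.01864472413264743 0.0057766616109764975
139 343 359 x,z [0.6647 0.0431] y' 0.018885758048297608 0.005377738396319158
146 343 359 x,z [0.6618 0.0435] y' 0.018825309904198284 0.005415714894604084
153 343 359 x,z [0.6589 0.0432] y' 0.02580574448168671 0.01938775744863114
160 343 358 x,z [0.656  0.0431] y' 0.018974231676753894 0.005081071615095946
167 347 358 x,z [0.653  0.0435] y' 0.01867881656192078 0.004659210503756797
[[180.     346.     357.       0.6477   0.0191]
 [186.     348.     357.       0.6451   0.0186]
 [192.     348.     357.       0.6425   0.0185]
 [198.     348.     356.       0.6398   0.0187]
 [204.     348.     356.       0.6372   0.0186]
 [228.     347.     356.       0.6263   0.0186]
 [234.     347.     356.       0.6235   0.0185]]
[0.6011 0.0254 0.0712]
posttop 1693 mean [0.6011 0.0404 0.1087] lo [0.5944 0.0346 0.1038] hi [0.606  0.0462 0.1107] px [264.9161 363.2428]
fintop 7642 mean [0.6044 0.0113 0.1091] lo [ 0.5867 -0.0154  0.1009] hi [0.6169 0.0658 0.1168] px [359.7972 352.6543]
blueplate 24570 mean [0.6127 0.0094 0.0457] lo [ 0.5524 -0.0327  0.0442] hi [0.6455 0.0492 0.0469] px [348.4415 255.321 ]
```

Line and marker agree within 0.3 mm with the lever open, and it held for 0.5 s. Now I close in step: each mm of closing is matched by a 0.5 mm arm shift, so the fin-side pad stays put.

Converted, 5 mm is 0.0067, 4 mm is 0.0053.

>>> play_rows(motion=[[0,0.0013,0,0,66],[0,0.0027,0,0,64],[0,0.004,0,0,62],[0,0.0053,0,0,60],[0,0.0067,0,0,58]])

```text
time_s: 8.45
tcp_pos: [0.6014, 0.0204, 0.0714]
eef_rot: [1.0, -0.01, 0.0, -0.0]
contact_force: [1.4, -5.0, 3.0]
grip_width: 0.678
finger_force: 2.0
```

Converted, 4 mm is 0.0053, 3 mm is 0.004.

>>> play_rows(motion=[[0,0.0013,0,0,56],[0,0.0027,0,0,54],[0,0.004,0,0,52],[0,0.0053,0,0,50],[0,0.0053,0,0,50]])

```text
time_s: 8.95
tcp_pos: [0.6018, 0.0163, 0.0718]
eef_rot: [1.0, -0.01, 0.001, -0.0]
contact_force: [1.1, -4.2, 7.2]
grip_width: 0.583
finger_force: 5.9
```

```bash
python3 gap2.py g6 | grep -vE "^(104|111|118|125|139|146|153) "; python3 look.py g7 | grep -E "tcp|post|plate"; python3 -c "
from h import *
s=read_state();print(s['contact_force'],s['finger_force'])"
```

```text
red rows 99 170
100 326 338 x,z [0.6811 0.0426] y' 0.018694601067019652 0.004930503618944326
107 325 338 x,z [0.6784 0.0434] y' 0.018851533125578177 0.005378665650458518
114 325 338 x,z [0.6756 0.0436] y' 0.0187888396231728 0.005452843351665203
121 325 338 x,z [0.6728 0.0424] y' 0.018784512988981948 0.005462913232155156
128 325 338 x,z [0.67   0.0427] y' 0.018755991111678826 0.005423073830023564
135 325 338 x,z [0.6672 0.0421] y' 0.018731003601005054 0.005453326758935482
142 324 338 x,z [0.6644 0.0442] y' 0.021232090723710385 0.010449471098508117
149 325 338 x,z [0.6614 0.0431] y' 0.018662973691147326 0.005622979422396809
156 325 337 x,z [0.6584 0.0426] y' 0.01887374338995485 0.005116503466783922
163 325 337 x,z [0.6556 0.0439] y' 0.018853008943113213 0.005067716656828265
[[186.     327.     336.       0.6459   0.0186]
 [192.     327.     336.       0.6433   0.0186]
 [198.     327.     336.       0.6406   0.0186]
 [204.     327.     336.       0.6379   0.0185]
 [210.     327.     336.       0.6353   0.0185]
 [222.     327.     335.       0.6298   0.0187]
 [228.     327.     335.       0.627    0.0187]
 [234.     327.     335.       0.6242   0.0186]]
[0.6018 0.0163 0.0718]
tcp [0.6017 0.0164 0.0718] yaw [ 0.9998 -0.0207] w 50.35225139737573
posttop 1759 mean [0.6022 0.0343 0.1087] lo [0.5955 0.0283 0.1038] hi [0.6072 0.0409 0.1107] px [255.8164 360.7499]
blueplate 23669 mean [0.6137 0.0089 0.0457] lo [ 0.5528 -0.0331  0.0442] hi [0.6456 0.0488 0.047 ] px [329.6225 254.688 ]
[ 1.13488026 -4.19303278  8.53799722] 5.890187658369541
```

Converted, 5 mm is 0.0067, -1.5 mm is -0.002.

>>> play_rows(motion=[[0,0.0013,-0.0013,0,48],[0,0.0027,-0.0013,0,46],[0,0.004,-0.002,0,44],[0,0.0053,-0.002,0,42],[0,0.0067,-0.0027,0,40]])

```text
time_s: 9.55
tcp_pos: [0.6014, 0.0114, 0.0733]
eef_rot: [1.0, -0.01, 0.0, -0.0]
contact_force: [6.3, -4.0, -4.9]
grip_width: 0.471
finger_force: 5.1
```

Converted, 3 mm is 0.004, 2 mm is 0.0027.

>>> play_rows(motion=[[0,0.0013,0,0,38],[0,0.0027,-0.0007,0,36],[0,0.004,-0.0007,0,34],[0,0.004,-0.0007,0,32],[0,0.004,-0.0007,0,30]])

```text
time_s: 10.05
tcp_pos: [0.6012, 0.0084, 0.074]
eef_rot: [1.0, -0.01, 0.0, 0.0]
contact_force: [1.4, -4.7, 5.2]
grip_width: 0.389
finger_force: 19.6
```

```bash
python3 gap2.py g8 | grep -vE "^(104|111|118|125|139|146|153) "; python3 look.py g9 | grep -E "tcp|post|plate"; python3 -c "
from h import *
s=read_state();print(s['contact_force'],s['finger_force'])"
```

```text
red rows 98 168
99 307 319 x,z [0.6812 0.0425] y' 0.01856806200674694 0.005010871056146747
106 307 319 x,z [0.6784 0.0438] y' 0.018586601927962486 0.005028808212771324
113 307 319 x,z [0.6756 0.0425] y' 0.018603943198189567 0.005048104056274521
120 307 319 x,z [0.6728 0.0423] y' 0.018606412114149026 0.005071912718261441
127 306 319 x,z [0.67   0.0432] y' 0.019096530579891385 0.006049121761826443
134 306 319 x,z [0.6671 0.0431] y' 0.01909328207383979 0.006048949994150645
141 306 319 x,z [0.6642 0.0431] y' 0.019110639235783322 0.006121119860509099
148 308 319 x,z [0.6613 0.044 ] y' 0.018423166242635312 0.004750689616329948
155 308 319 x,z [0.6584 0.044 ] y' 0.018448026285478827 0.004769506756762021
162 308 319 x,z [0.6553 0.0426] y' 0.018437935790037732 0.004787082949628287
[[180.     265.     316.       0.6478   0.0212]
 [186.     307.     316.       0.6451   0.0194]
 [192.     307.     316.       0.6425   0.0194]
 [198.     307.     316.       0.6398   0.0194]
 [204.     308.     316.       0.6371   0.0192]
 [210.     308.     316.       0.6344   0.0192]
 [216.     308.     316.       0.6316   0.0192]
 [222.     308.     316.       0.6288   0.0192]
 [234.     308.     316.       0.6232   0.0192]]
[0.6012 0.0084 0.074 ]
tcp [0.6012 0.0084 0.074 ] yaw [ 0.9998 -0.0204] w 32.823911269253706
posttop 1659 mean [0.6003 0.0186 0.1087] lo [0.5935 0.0127 0.1038] hi [0.6052 0.0248 0.1108] px [281.3454 360.079 ]
blueplate 21405 mean [0.6175 0.0089 0.0457] lo [ 0.5573 -0.0331  0.0441] hi [0.6457 0.05   0.0469] px [311.6871 244.9077]
[ 2.2904467  -4.38555957  5.54133553] 19.56316441297531
```

View pics/g8.png

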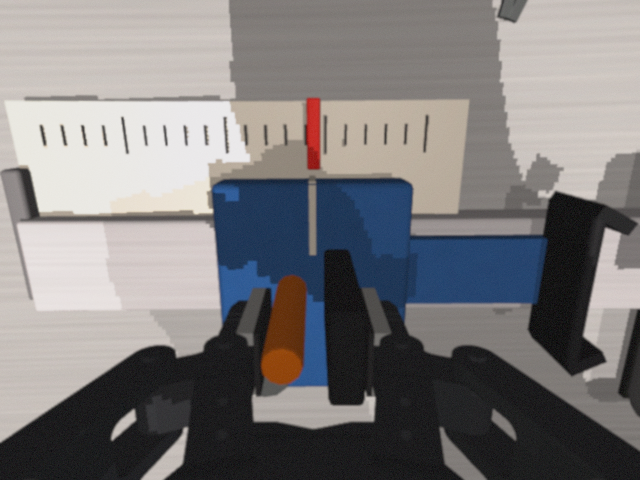

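The line (312,180) is at the marker (313,133) within about 0.6 mm. The pads clamp the post against its stop at about 33 mm opening, with a post-to-fin spacing of about 21 mm, so the lever is closed. I hold to settle and then check once more.

Converted, 0.5 mm is 0.0007.

>>> play_rows(motion=[[0,0.0007,0,0,30],[0,0.0007,0,0,30],[0,0.0007,0,0,30],[0,0.0007,0,0,30],[0,0.0007,0,0,30]], grip_force=30)

```text
time_s: 10.65
tcp_pos: [0.6012, 0.008, 0.0741]
eef_rot: [1.0, -0.01, 0.0, -0.0]
contact_force: [1.4, -4.4, 5.7]
grip_width: 0.378
finger_force: 30.6
```

>>> play_rows(motion=[[0,0,0,0,30],[0,0,0,0,30],[0,0,0,0,30],[0,0,0,0,30],[0,0,0,0,30]])

```text
time_s: 11.15
tcp_pos: [0.6012, 0.008, 0.0741]
eef_rot: [1.0, -0.01, 0.0, -0.0]
contact_force: [2.0, -5.0, 7.0]
grip_width: 0.379
finger_force: 30.6
```

```bash
python3 gap2.py g10 | tail -11; python3 look.py g11 | grep -E "tcp|post"; python3 -c "
from h import *
s=read_state();print(s['contact_force'],s['finger_force'],s['joint_velocities'])"
```

```text
162 307 318 x,z [0.6553 0.043 ] y' 0.018530240953686637 0.004815215879515382
[[180.     307.     315.       0.6478   0.0192]
 [186.     307.     315.       0.6451   0.0192]
 [192.     307.     315.       0.6425   0.0192]
 [198.     307.     316.       0.6398   0.019 ]
 [204.     307.     316.       0.6371   0.019 ]
 [210.     307.     316.       0.6344   0.019 ]
 [216.     307.     316.       0.6316   0.0191]
 [222.     307.     316.       0.6288   0.0191]
 [234.     307.     315.       0.6232   0.0193]]
[0.6012 0.008  0.0741]
tcp [0.6012 0.008  0.0741] yaw [ 0.9998 -0.0203] w 32.263137312200165
posttop 1636 mean [0.6003 0.0183 0.1088] lo [0.5934 0.0124 0.104 ] hi [0.6051 0.0241 0.1109] px [281.2384 360.2109]
[ 1.5258137  -4.88541228  6.12803836] 30.586374700069427 [-1.79190493e-05  9.13540849e-04  3.11190479e-04 -1.07933444e-03
  1.11686139e-03 -1.45307093e-03 -1.90068981e-03]
```

Everything is still and within half a millimetre, so I hand in the job.

```bash
python3 -c "
from rig import robot
print(robot.close_job())"
```

```text
the job is handed in; nothing more can be done
None
```

I handed the job in with the gripper still holding the leg at about 30 N, its line measured about 0.5 mm from the red marker, and the cam lever closed (post about 21 mm from the fin); the job's own verdict was not shown.

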